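# Clear the jar and lean the tile against the pine rack

### The job

Make room on the pine rack: lift the glass jar off its deck and stand it upright, wholly on the round cork mat. Then take the white wall tile out of its slotted stand and lean it in the middle of the rack, where the jar was: a short edge down on the deck behind the low front strip, tipped well back from upright so that its flat back rests squarely against the back rail. Jar and tile are breakable, so set them down gently and do not let them fall over; do not disturb the other loose things.

Things in the scene. Friction and masses are not known exactly. Their poses are not given: they have to be found in the camera images.
- rack: Fixed slatted pine rack, 520 mm long. Origin on the table under the deck's middle; x from open front to back rail, y along the rack, z up. Deck top 30 mm above the origin, x -65 to 75 mm. Low front strip: x -57 to -45, 10 mm above the deck. Rail's front face at x = 40. End posts at y = -235 and 235, 240 mm high, with pegs 212 mm up holding a wrench and a shower head (40 mm either side).
- rail: The rack's back rail, a pine bar 22 mm thick, 24 mm high, 500 mm long along y, turned like the rack; open space above it between the posts. Origin at the middle of its top front edge: 130 mm above the table, 100 mm above the deck.
- tile: White ceramic wall tile, a slab 10 mm thick (its x), 100 mm wide (its y), 200 mm long (its z); mass about 0.4 kg. Origin at the centre of its lower short edge face. Both broad faces are alike. It starts upright in the stand's slot, with its upper 150 mm or so free.
- stand: Small plywood tile stand, 75 x 130 mm, 50 mm high, fixed. Origin under its centre. One slot along its y, 13 mm wide, its floor 12 mm above the table, 38 mm deep; the tile stands in it. On the table in front of the rack, to the left or right.
- jar: Clear glass jar with a steel twist cap, 60 mm in diameter, 95 mm high overall, mass about 0.25 kg. Origin at the centre of its underside, z up. It starts on the rack's deck near the middle.
- mat: Round cork mat, 110 mm in diameter, 4 mm thick, fixed flat to the table, in front of the rack on the other side from the stand. Origin at the centre of its underside.
- union: Grey PVC pipe union, 63 mm in diameter, 70 mm high, standing on the deck about 145 mm left or right of the rack's middle. Origin at its underside's centre. Leave it.
- cap: White plastic overflow cap, a dome 66 mm in diameter, 24 mm high, lying on the deck about 145 mm from the middle at the other side from the union. Origin at its underside's centre. Leave it.
- tape: Roll of white tape, 90 mm in diameter, 25 mm high, lying on the table in front of the rack. Origin at its underside's centre. Leave it.
- cleaner: White plastic cleaner bottle, 66 mm in diameter, 190 mm high, standing far left. Origin at its underside's centre. Leave it.
- driver: Screwdriver lying on the table far right, along its x. Leave it.
Things that resemble listed ones, but are neither listed nor needed, are in the scene too. Leave any pink or purple look-alike of the jar alone. There is more than one size of the tile; the one meant has the size given above.

How it is judged:
On the way, in this order (a step that is already met when the one before it is completed fails the run):
1. the jar stands upright on the cork mat, released (horizontal distance between jar and mat below 0.027 m and height (world z) of jar below 0.012 m and angle between jar's own z axis and vertical below 0.1 rad and linear speed of jar below 0.02 m/s and contact force between the fingers and jar below 0.1 N), for 0.2 s.
2. the tile leans against the rail, released (angle between tile's own z axis and vertical between 0.12 and 0.75 rad and x of tile in the frame of rack between -0.047 and 0.032 m and y of tile in the frame of rack between -0.045 and 0.045 m and z of tile in the frame of rack below 0.038 m and angle between the y axis of tile and the y axis of rack, either way round below 0.15 rad and contact force between tile and rail above 0.15 N and linear speed of tile below 0.02 m/s and angular speed of tile below 0.1 rad/s and contact force between the fingers and tile below 0.1 N), for 0.2 s.
At the end, for the whole second after the job is handed in: Jar upright on the mat (centres within 27 mm). Tile on its short edge on the deck behind the strip, within 45 mm of the rack's middle, tipped back 0.12 to 0.75 rad, touching the rail, parallel to it within 0.15 rad. Both released, at rest; the others within 30 mm of their starts (all of step 1 and all of step 2 and distance of each of union, cap, tape, cleaner, driver from where it was at the start of the episode below 0.03 m).
It fails at once if the jar tips over (angle between jar's own z axis and vertical above 0.8 rad).
It fails at once if the tile falls over (angle between tile's own z axis and vertical above 1.2 rad).
It fails at once if the tile is dropped or thrown down on the deck (faster than 0.4 m/s within 15 mm of it) (linear speed of tile above 0.4 m/s and z of tile in the frame of rack below 0.045 m and horizontal distance between tile and rack below 0.08 m).
It fails at once if the jar is dropped or thrown down on the mat (faster than 0.4 m/s within 15 mm of it) (linear speed of jar above 0.4 m/s and height (world z) of jar below 0.019 m and horizontal distance between jar and mat below 0.08 m).
It fails at once if a bystander is knocked away by more than 30 mm (distance of any of union, cap, tape, cleaner, driver from where it was at the start of the episode above 0.03 m).
It also fails if it takes over 61 s, if anything falls off the work surface, if the arm or the gripper's body presses on something with over 40 N, if the wrist force passes 120 N, or if a joint passes its speed limit or range.

### The arm

A 7-joint arm with a two-finger parallel gripper is mounted at the origin on the work surface. World frame = base frame: x ahead of the robot, y to its left, z up, the work surface at z = 0. Lengths are in m, angles in rad, forces in N, time in s.
With the tool pointing down it reaches from about 0.425 to 0.925 m from the base axis. Payload 6.8 kg.
Tool frame: the origin (TCP) lies midway between the tips of the shut fingers; the grasp point (between the pads) lies 19 mm behind it (bot.pinch_z is the z of the grasp point in the tool frame, in m); z points along the fingers, y is the direction in which the jaws open and shut (so a half turn about z gives the same grasp; the last joint's range is limited). The gripper opens to 85 mm and grips with 20 to 120 N. Pads are 22 mm wide; open, the fingers measure 114 mm over their backs; the gripper's body (76 mm by 85 mm) begins 54 mm behind the grasp point. The pads swing forward as they close: fully open they stand 13 mm farther back than shut.
Start: joints at [1.197, 0.477, 0.022, 1.555, -0.011, 1.109, -0.083], TCP at [0.177, -0.651, 0.231] pointing down, gripper open.
Joint ranges: [-2.96, 2.96], [-0.34, 2.1], [-1.41, 1.46], [0.24, 2.44], [-1.37, 4.51], [0.17, 1.92], [-2.96, 2.96]. Speed limits (rad/s): [2.39, 2.39, 3.14, 3.14, 3.14, 3.14, 3.14].

### API

Orientations are given as a unit quaternion [w, x, y, z].
In Python, from station import bot gives the robot as it stands.
- The arm moves only by the shell command python3 -m crank 'ROWS' [FORCE]. ROWS is JSON, a list of rows, each an object of numbers: "grip": the opening, from 0 (shut) to 1 (fully open); "x", "y", "z": the shift along the tool's x, y, z each as a share of 0.03 m, from -1 to 1; "wx", "wy", "wz": the turn, a rotation vector about the tool's x, y, z each as a share of 0.12 rad, from -1 to 1. A call has exactly 10 rows; each row shifts and turns the pose as measured when the row begins, along the tool's axes as they then stand; what a row does not reach is not made up. A row lasts 1/10 s, in which the tool goes at most 50 mm and 8.59 degrees, less where a joint would pass 70% of its speed; a pose out of reach is approached as far as the arm can. A call with a number of a shift or a turn outside -1 to 1 is refused whole. A call with a gripper value outside its range is refused whole. The fingers move at their own pace and stop on an object; FORCE is the grip in N (left out, the last holds). Time passes only in rows, so rows that do not move let the fingers close, or fill a call up. It gives the time, the measured TCP pose, the force and the opening at its end, in the units of the state.
- bot.get_obs(): the state, without advancing time (a new reading comes with each control period).
- bot.read_camera(name): name is "side" or "top"; returns (picture, depth): 480x640x3 uint8, red, green, blue; 480x640 float32, m along the optical axis (not along the pixel's ray), 0 where there is no reading.
- bot.camera_params(name): a dict with "camera_matrix" (3x3 intrinsics, pixels), "distortion" ([k1, k2, p1, p2, k3] as OpenCV has them; the pictures are not rectified), "R" (3x3) and "t" (3): a world point X has camera coordinates R X + t. Camera axes: x right, y down, z forward; pixel columns grow to the right and rows downward; lengths in m; the calibration is good to about 2 mm. A picture is of the moment at which its call begins. camera_params takes no time and is no camera call.
- bot.hand_in(): hands the job in, once; it reports no verdict.
The state is a dict: "t": time; "q": joint angles; "joint_vel": joint speeds; "joint_torque": joint torques, N m; "eef_pos": TCP position; "tool_rot": TCP orientation; "contact_force": force on the tool from outside, world axes, zero at the start; "torque": the same for the moment, N m; "gripper_width": opening from 0.0 (shut) to 1.0 (fully open).
Only numpy, scipy, OpenCV 4.12 (cv2) and the standard library are available. Lean on these libraries where they do the work, as an engineer would, in place of code of your own. Each camera call takes 0.05 s, during which the arm holds its last target. There are 200 camera calls.

## Working session

There is one attempt and no reset: what is moved stays moved. The work goes in short steps, Python scripts to look and compute and a shell command to move; the robot and the scene stay as the last step left them, time stands still between calls to the robot, and variables do not carry over. Pictures are saved under pics/ and viewed, about 8 in all and at most 12, crops included, and the job is handed in when it is done.

```bash
mkdir -p pics; ls; cat > h.py <<'E'
import numpy as np, cv2, json
from station import bot
from scipy.spatial.transform import Rotation as R
def cam(n):
    p=bot.camera_params(n); return np.array(p["camera_matrix"]),np.array(p["distortion"]),np.array(p["R"]),np.array(p["t"])
def ray(n,u,v):
    K,D,Rm,t=cam(n); x=cv2.undistortPoints(np.array([[[u,v]]],float),K,D)[0,0]
    return -Rm.T@t, Rm.T@np.array([x[0],x[1],1])
def onz(n,u,v,z):
    o,d=ray(n,u,v); return o+d*(z-o[2])/d[2]
def proj(n,X):
    K,D,Rm,t=cam(n); return cv2.projectPoints(np.atleast_2d(np.array(X,float)),cv2.Rodrigues(Rm)[0],t,K,D)[0][:,0]
def pt(n,dep,u,v):
    o,d=ray(n,u,v); return o+d*dep[int(v),int(u)]
def cloud(n,dep):
    K,D,Rm,t=cam(n); v,u=np.mgrid[:480,:640]
    x=cv2.undistortPoints(np.stack([u,v],-1).reshape(-1,1,2).astype(float),K,D)[:,0].reshape(480,640,2)
    P=np.dstack([x*dep[...,None],dep]); W=(P-t)@Rm; W[dep==0]=np.nan; return W
def shot(n,f):
    im,d=bot.read_camera(n); cv2.imwrite(f"pics/{f}.png",im[:,:,::-1]); np.savez(f"pics/{f}.npz",im=im,d=d); return im,d
E
python3 - <<'E'
from h import *
for n in("top","side"):
    shot(n,n+"0"); K,D,Rm,t=cam(n); print(n,-Rm.T@t,Rm[2],K[0,0],D)
print(bot.get_obs(),bot.pinch_z)
E
```

```text
pics
top [0.30274739 0.04083079 1.64774899] [ 0.16410282 -0.00529441 -0.98642903] 622.8163323874494 [-0.19475718  0.          0.          0.          0.        ]
side [0.17371325 0.92817551 0.90507524] [ 0.30538213 -0.71816609 -0.62528331] 453.77227562152086 [0.00214824 0.         0.         0.         0.        ]
{'t': 0.1, 'q': array([ 1.19689682,  0.47773543,  0.02239479,  1.55639776, -0.01153608,
        1.10930487, -0.08310239]), 'joint_vel': array([ 1.77896029e-03, -2.59653239e-03, -3.55911067e-05, -4.48277568e-03,
       -2.56951142e-04,  9.23916447e-04, -1.05220000e-03]), 'joint_torque': array([ 3.95666604e-03, -5.97760284e+01,  1.61340069e+00, -2.81953579e+01,
        1.27499897e-02,  5.03539690e-03,  5.17459705e-05]), 'eef_pos': array([ 0.17712763, -0.6507636 ,  0.23039281]), 'tool_rot': array([-8.40975384e-04,  9.91184450e-01,  1.32486409e-01, -1.71896314e-04]), 'contact_force': array([0.06127498, 0.4558055 , 0.57813476]), 'torque': array([-0.01937316,  0.05056717,  0.0707682 ]), 'gripper_width': 0.9962601093816916} -0.0187
```

View pics/top0.png

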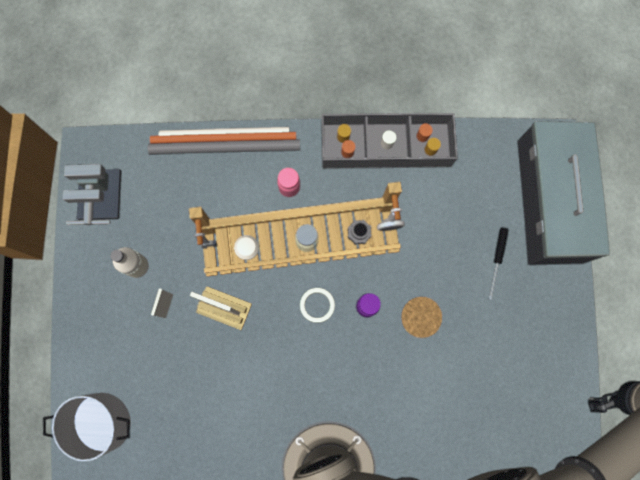

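View pics/side0.png

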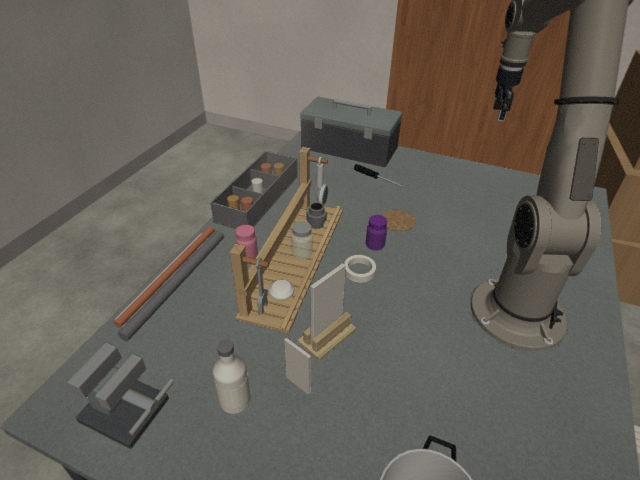

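Top view: the jar with the steel cap is at (306,237), and its look-alikes are pink (288,182) and purple (368,305). The mat is at (421,317). The tile is in the stand at (212,302), and a smaller tile stands at (160,302). In the side view the jar is at (302,240), the tile at (328,300) and the small tile at (298,366). I choose the clear jar on the deck and the slotted tile, and I'll check both by measuring them and in one crop.

```bash
python3 - <<'E'
from h import *
np.set_printoptions(precision=4,suppress=True)
T=np.load("pics/top0.npz");S=np.load("pics/side0.npz")
W=cloud("top",T["d"]);V=cloud("side",S["d"])
hsv=cv2.cvtColor(T["im"],cv2.COLOR_RGB2HSV)
def box(u0,v0,u1,v1,z0,z1,W=W):
    m=np.zeros(W.shape[:2],bool);m[v0:v1,u0:u1]=1
    return m&(W[...,2]>z0)&(W[...,2]<z1)
# jar cap
m=box(285,215,330,260,.105,.14);print("jar cap",m.sum(),np.nanmedian(W[m],0),(W[m].min(0)+W[m].max(0))/2,np.ptp(W[m],axis=0))
# rail top
m=box(200,190,400,240,.12,.136);P=W[m];c=P.mean(0);print("rail",m.sum(),c,np.percentile(P[:,2],[5,50,95]));
print(cv2.minAreaRect(P[:,:2].astype(np.float32)), cv2.fitLine(P[:,:2].astype(np.float32),cv2.DIST_HUBER,0,.01,.01).ravel())
# tile side
for n,b,A in(("tile side",(305,260,350,340,.06,.25),V),("tile top",(185,285,245,320,.15,.25),W),("small",(280,335,315,395,.01,.25),V)):
    m=box(*b,A);P=A[m];im=(S if A is V else T)["im"][m].astype(int);k=(im.max(1)-im.min(1)<40)&(im.min(1)>120);P=P[k]
    print(n,len(P),P.mean(0),P.min(0),P.max(0));
    if len(P)>3:print(np.linalg.svd(P-P.mean(0),full_matrices=False)[1:]);print(cv2.minAreaRect(P[:,:2].astype(np.float32)))
# mat
m=cv2.inRange(hsv,(5,60,60),(25,255,255))>0;k=np.zeros_like(m);k[290:345,395:450]=1;m&=k
v,u=np.nonzero(m);(cc,r)=cv2.minEnclosingCircle(np.c_[u,v].astype(np.float32));print("mat",u.mean(),v.mean(),cc,r,onz("top",u.mean(),v.mean(),.004))
# deck
m=box(200,220,400,272,.02,.04);P=W[m];print("deck",cv2.minAreaRect(P[:,:2].astype(np.float32)),np.median(P[:,2]))
a=cv2.resize(S["im"][190:400,200:420],None,fx=3,fy=2.8)[:, :, ::-1];cv2.imwrite("pics/crop.png",np.vstack([a])[:600])
E
```

```text
jar cap 475 [0.5962 0.0476 0.1251] [0.6041 0.0539 0.1212] [0.0779 0.0907 0.0306]
rail 1952 [0.638  0.0603 0.129 ] [0.1223 0.1293 0.1346]
((0.6193106174468994, 0.06056123971939087), (0.08966602385044098, 0.4939117133617401), 6.100515365600586) [ 0.1043 -0.9945  0.6461  0.0449]
tile side 195 [0.4253 0.2801 0.1986] [0.4004 0.226  0.063 ] [0.4456 0.3226 0.215 ]
(array([0.5495, 0.3847, 0.0391]), array([[-0.217 , -0.6182,  0.7555],
       [ 0.3022,  0.6933,  0.6542],
       [ 0.9282, -0.3703, -0.0364]]))
((0.4238053262233734, 0.273640900850296), (0.10068625211715698, 0.01201306190341711), 68.38028717041016)
tile top 198 [0.4198 0.271  0.21  ] [0.3993 0.2248 0.1529] [0.4427 0.3196 0.2193]
(array([0.4081, 0.1365, 0.0409]), array([[-0.3708, -0.9287,  0.0033],
       [-0.1142,  0.0421, -0.9926],
       [-0.9217,  0.3684,  0.1217]]))
((0.4203633666038513, 0.271984338760376), (0.09965646266937256, 0.010670310817658901), 68.15530395507812)
small 122 [0.4289 0.4177 0.1264] [0.3967 0.3193 0.0154] [0.4633 0.4327 0.1393]
(array([0.3328, 0.2411, 0.1367]), array([[-0.0115,  0.2593,  0.9657],
       [-0.8651,  0.4818, -0.1396],
       [-0.5015, -0.837 ,  0.2187]]))
((0.44313591718673706, 0.38517656922340393), (0.0561864897608757, 0.11982911825180054), 20.606342315673828)
mat 421.35917114351497 316.7943207981581 (421.0, 317.0) 20.61562728881836 [ 0.3855 -0.2541  0.004 ]
deck ((0.5913403034210205, 0.06451551616191864), (0.12341848015785217, 0.5170882940292358), 6.179143905639648) 0.030550155334055105
```

View pics/crop.png

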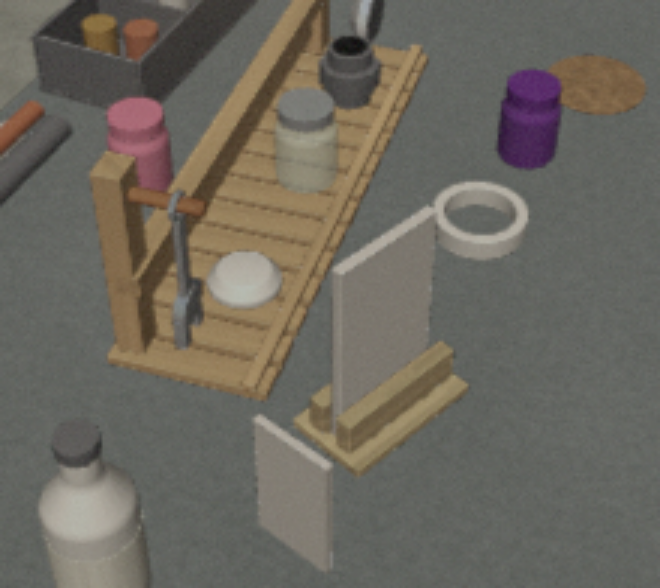

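The crop confirms the clear jar with the grey cap, and the tile in the stand measures 100 wide with its top at 212 mm (200 long). The free-standing tile is smaller. Rack yaw is about 0.104, its origin about (0.594, 0.063), and the jar is at (0.596, 0.048). I'm setting out.

```bash
python3 -m crank '[{"grip":1,"z":-1,"wz":0.67},{"grip":1,"z":-1,"y":-0.5,"wz":0.67},{"grip":1,"y":-1,"x":0.75},{"grip":1,"y":-1,"x":0.75},{"grip":1,"y":-1,"x":0.75},{"grip":1,"y":-1,"x":0.75},{"grip":1,"y":-1,"x":0.75},{"grip":1,"y":-1,"x":0.75},{"grip":1,"y":-1,"x":0.75},{"grip":1,"y":-1,"x":0.75}]' 40
```

```text
invalid input
```

```bash
python3 -m crank '[{"grip":1,"y":-1,"x":0.75},{"grip":1,"y":-1,"x":0.75},{"grip":1,"y":-1,"x":0.75},{"grip":1,"y":-1,"x":0.75},{"grip":1,"y":-1,"x":0.75},{"grip":1,"y":-1,"x":0.75},{"grip":1,"y":-1,"x":0.75},{"grip":1,"y":-1,"x":0.75},{"grip":1,"y":-1,"x":0.75},{"grip":1}]'
python3 - <<'E'
from h import *
o=bot.get_obs();print(o["q"],R.from_quat(o["tool_rot"],scalar_first=True).as_matrix())
E
```

```text
[ 1.19689682  0.47773543  0.02239479  1.55639776 -0.01153608  1.10930487
 -0.08310239] [[ 9.64894644e-01  2.62636647e-01 -5.63597523e-04]
 [ 2.62637225e-01 -9.64893289e-01  1.62157560e-03]
 [-1.17926290e-04 -1.71267130e-03 -9.99998526e-01]]invalid input
```

```bash
python3 -m crank '[{"grip":1,"x":0,"y":0,"z":-1,"wx":0,"wy":0,"wz":0.67},{"grip":1,"x":0,"y":-0.5,"z":-1,"wx":0,"wy":0,"wz":0.67},{"grip":1,"x":0.75,"y":-1,"z":0,"wx":0,"wy":0,"wz":0},{"grip":1,"x":0.75,"y":-1,"z":0,"wx":0,"wy":0,"wz":0},{"grip":1,"x":0.75,"y":-1,"z":0,"wx":0,"wy":0,"wz":0},{"grip":1,"x":0.75,"y":-1,"z":0,"wx":0,"wy":0,"wz":0},{"grip":1,"x":0.75,"y":-1,"z":0,"wx":0,"wy":0,"wz":0},{"grip":1,"x":0.75,"y":-1,"z":0,"wx":0,"wy":0,"wz":0},{"grip":1,"x":0.75,"y":-1,"z":0,"wx":0,"wy":0,"wz":0},{"grip":1,"x":0.75,"y":-1,"z":0,"wx":0,"wy":0,"wz":0}]' 40
```

```text
t: 1.1
eef_pos: [0.3295, -0.3724, 0.2881]
tool_rot: [-0.004, 0.999, 0.043, -0.003]
contact_force: [1.7, 0.1, 0.1]
gripper_width: 1.0
```

```bash
python3 -m crank '[{"grip":1,"x":0.8,"y":-1,"z":0,"wx":0,"wy":0,"wz":0},{"grip":1,"x":0.8,"y":-1,"z":0,"wx":0,"wy":0,"wz":0},{"grip":1,"x":0.8,"y":-1,"z":0,"wx":0,"wy":0,"wz":0},{"grip":1,"x":0.8,"y":-1,"z":0,"wx":0,"wy":0,"wz":0},{"grip":1,"x":0.8,"y":-1,"z":0,"wx":0,"wy":0,"wz":0},{"grip":1,"x":0.8,"y":-1,"z":0,"wx":0,"wy":0,"wz":0},{"grip":1,"x":0.8,"y":-1,"z":0,"wx":0,"wy":0,"wz":0},{"grip":1,"x":0.8,"y":-1,"z":0,"wx":0,"wy":0,"wz":0},{"grip":1,"x":0.8,"y":-1,"z":0,"wx":0,"wy":0,"wz":0},{"grip":1,"x":0.8,"y":-1,"z":0,"wx":0,"wy":0,"wz":0}]'
cat >> h.py <<'E'
np.set_printoptions(precision=4,suppress=True)
def togo(p,Rt):
    "rows needed: shift to TCP p in tool axes /0.03, turn to Rt (3x3) /0.12"
    o=bot.get_obs();M=R.from_quat(o["tool_rot"],scalar_first=True).as_matrix()
    print("at",o["eef_pos"],"t",o["t"],"shift",M.T@(np.array(p)-o["eef_pos"])/.03,"turn",R.from_matrix(M.T@Rt).as_rotvec()/.12,"q",o["q"])
def down(yaw): # tool y axis at world angle yaw, z down
    y=np.array([np.cos(yaw),np.sin(yaw),0]);z=np.array([0,0,-1.]);return np.c_[np.cross(y,z),y,z]
EX=np.array([.9945,.1045,0]);EY=np.array([-.1045,.9945,0])
E
python3 - <<'E'
from h import *
T=np.load("pics/top0.npz");im=T["im"];W=cloud("top",T["d"])
m=np.zeros((480,640),bool);m[222:252,290:324]=1
m&=abs(W[...,2]-.125)<.012
hs=cv2.cvtColor(im,cv2.COLOR_RGB2HSV);m&=hs[...,1]<60
n,l,s,c=cv2.connectedComponentsWithStats(m.astype(np.uint8));i=1+s[1:,4].argmax();print(s[i],c[i],onz("top",*c[i],.125))
# posts tops
for n,(a,b,cc,d) in(("L",(188,205,208,225)),("R",(384,180,405,200))):
    k=np.zeros((480,640),bool);k[b:d,a:cc]=1;k&=(W[...,2]>.225)&(W[...,2]<.255);print(n,k.sum(),W[k].mean(0))
togo([.596,.048,.2],down(.1045-np.pi/2))
E
```

```text
t: 2.1
eef_pos: [0.5462, -0.0381, 0.2866]
tool_rot: [-0.004, 0.999, 0.043, -0.005]
contact_force: [0.9, -1.1, 0.4]
gripper_width: 0.998
[297 224  21  22 358] [306.7263 234.2709] [0.5904 0.0454 0.125 ]
L 139 [0.6245 0.3033 0.2384]
R 158 [ 0.6753 -0.1613  0.2385]
at [ 0.5462 -0.0381  0.2866] t 2.1 shift [ 1.9269 -2.6969  2.8885] turn [-0.0677  0.0871 -0.1618] q [ 0.2914  0.252  -0.3964  1.7654  0.0966  1.1552 -1.6195]
```

```bash
python3 -m crank '[{"grip":1,"x":0.8,"y":-0.9,"z":0,"wx":0,"wy":0,"wz":-0.16},{"grip":1,"x":0.8,"y":-0.9,"z":0,"wx":-0.07,"wy":0.09,"wz":0},{"grip":1,"x":0.2,"y":-0.9,"z":0,"wx":0,"wy":0,"wz":0},{"grip":1,"x":0,"y":0,"z":0.9,"wx":0,"wy":0,"wz":0},{"grip":1,"x":0,"y":0,"z":0.9,"wx":0,"wy":0,"wz":0},{"grip":1,"x":0,"y":0,"z":0.9,"wx":0,"wy":0,"wz":0},{"grip":1,"x":0,"y":0,"z":0.8,"wx":0,"wy":0,"wz":0},{"grip":1,"x":0,"y":0,"z":0,"wx":0,"wy":0,"wz":0},{"grip":1,"x":0,"y":0,"z":0,"wx":0,"wy":0,"wz":0},{"grip":1,"x":0,"y":0,"z":0,"wx":0,"wy":0,"wz":0}]'
python3 - <<'E'
from h import *
togo([.591,.046,.07],down(.1045-np.pi/2))
im,d=shot("top","t1");s,_=shot("side","s1")
cv2.imwrite("pics/c1.png",np.hstack([cv2.resize(im[160:280,230:390],None,fx=2.5,fy=2.5),cv2.resize(s[160:280,220:380],None,fx=2.5,fy=2.5)])[:,:,::-1])
E
```

```text
t: 3.1
eef_pos: [0.5944, 0.0606, 0.1765]
tool_rot: [-0.002, 0.998, 0.058, -0.001]
contact_force: [0.4, -0.4, -0.5]
gripper_width: 1.002
at [0.5944 0.0606 0.1765] t 3.1 shift [-0.1649  0.485   3.5494] turn [-0.0349  0.0111  0.0951] q [ 0.1168  0.4413 -0.4179  1.7768  0.2067  0.968  -1.8384]
```

View pics/c1.png

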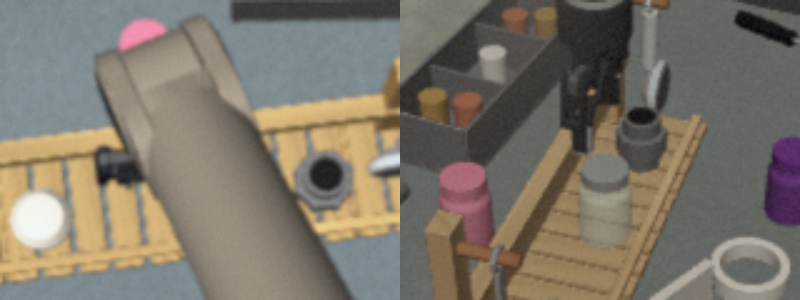

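The arm covers the jar from the top. In the side crop the gripper hangs above and beyond the jar, whose cap is centred at full-frame pixel (302,228). I'll cross-check the jar position from that.

```bash
python3 - <<'E'
from h import *
for uv in((302,228),(302,227)):print(onz("side",*uv,.125))
print(proj("side",[[.591,.046,.125],[.594,.0606,.176]]))
S=np.load("pics/s1.npz");V=cloud("side",S["d"]);h=cv2.cvtColor(S["im"],cv2.COLOR_RGB2HSV)
m=np.zeros((480,640),bool);m[215:240,285:320]=1;m&=(abs(V[...,2]-.124)<.004);P=V[m];print(m.sum(),np.median(P,0),np.percentile(P,[5,95],axis=0), np.argwhere(m).mean(0))
E
```

```text
[0.5898 0.0505 0.125 ]
[0.5917 0.0465 0.125 ]
[[302.2998 226.9603]
 [298.7693 214.8294]]
204 [0.5932 0.049  0.1248] [[0.5703 0.0256 0.1219]
 [0.635  0.0699 0.1275]] [227.2647 300.7402]
```

Both views agree on (0.591, 0.047). I'll descend and grip.

```bash
python3 -m crank '[{"grip":1,"x":-0.15,"y":0.45,"z":0,"wx":0,"wy":0,"wz":0.1},{"grip":1,"x":0,"y":0,"z":0.7,"wx":0,"wy":0,"wz":0},{"grip":1,"x":0,"y":0,"z":0.8,"wx":0,"wy":0,"wz":0},{"grip":1,"x":0,"y":0,"z":0.8,"wx":0,"wy":0,"wz":0},{"grip":1,"x":0,"y":0,"z":0.6,"wx":0,"wy":0,"wz":0},{"grip":1,"x":0,"y":0,"z":0.4,"wx":0,"wy":0,"wz":0},{"grip":1,"x":0,"y":0,"z":0,"wx":0,"wy":0,"wz":0},{"grip":0.5,"x":0,"y":0,"z":0,"wx":0,"wy":0,"wz":0},{"grip":0.5,"x":0,"y":0,"z":0,"wx":0,"wy":0,"wz":0},{"grip":0.5,"x":0,"y":0,"z":0,"wx":0,"wy":0,"wz":0}]' 40
python3 - <<'E'
from h import *
togo([.591,.047,.07],down(.1045-np.pi/2))
E
```

```text
t: 4.2
eef_pos: [0.599, 0.0392, 0.0852]
tool_rot: [-0.001, 0.999, 0.047, 0.009]
contact_force: [-0.6, -0.4, -2.9]
gripper_width: 0.669
at [0.599  0.0392 0.0852] t 4.2 shift [-0.2487 -0.284   0.501 ] turn [-0.0062 -0.149  -0.0914] q [ 0.1128  0.5471 -0.3717  1.8511  0.2751  0.7752 -1.8813]
```

```bash
python3 -m crank '[{"grip":1,"x":0,"y":0,"z":0,"wx":0,"wy":0,"wz":0},{"grip":1,"x":0,"y":0,"z":0,"wx":0,"wy":0,"wz":0},{"grip":1,"x":-0.2,"y":-0.2,"z":0.3,"wx":0,"wy":-0.15,"wz":-0.09},{"grip":1,"x":0,"y":0,"z":0.3,"wx":0,"wy":0,"wz":0},{"grip":1,"x":0,"y":0,"z":0,"wx":0,"wy":0,"wz":0},{"grip":0.3,"x":0,"y":0,"z":0,"wx":0,"wy":0,"wz":0},{"grip":0.3,"x":0,"y":0,"z":0,"wx":0,"wy":0,"wz":0},{"grip":0.3,"x":0,"y":0,"z":0,"wx":0,"wy":0,"wz":0},{"grip":0.3,"x":0,"y":0,"z":0,"wx":0,"wy":0,"wz":0},{"grip":0.3,"x":0,"y":0,"z":0,"wx":0,"wy":0,"wz":0}]' 50
python3 - <<'E'
from h import *
togo([.591,.047,.07],down(.1045-np.pi/2))
E
```

```text
t: 5.2
eef_pos: [0.5927, 0.0441, 0.0667]
tool_rot: [0.0, 0.999, 0.052, -0.0]
contact_force: [-0.2, -0.1, -0.4]
gripper_width: 0.684
at [0.5927 0.0441 0.0667] t 5.2 shift [-0.0465 -0.1033 -0.1098] turn [0.0072 0.0019 0.0036] q [ 0.0982  0.5731 -0.3667  1.8601  0.2871  0.7605 -1.8906]
```

```bash
python3 -m crank '[{"grip":0.3,"x":0,"y":0,"z":-0.4,"wx":0,"wy":0,"wz":0},{"grip":0.3,"x":0,"y":0,"z":-0.9,"wx":0,"wy":0,"wz":0},{"grip":0.3,"x":0,"y":0,"z":-0.9,"wx":0,"wy":0,"wz":0},{"grip":0.3,"x":0,"y":0,"z":-0.9,"wx":0,"wy":0,"wz":0},{"grip":0.3,"x":-0.2,"y":0.2,"z":-0.9,"wx":0,"wy":0,"wz":0},{"grip":0.3,"x":-0.6,"y":0.6,"z":-0.2,"wx":0,"wy":0,"wz":0},{"grip":0.3,"x":-0.8,"y":0.9,"z":0,"wx":0,"wy":0,"wz":0},{"grip":0.3,"x":-0.8,"y":0.9,"z":0,"wx":0,"wy":0,"wz":0},{"grip":0.3,"x":-0.8,"y":0.9,"z":0,"wx":0,"wy":0,"wz":0},{"grip":0.3,"x":-0.8,"y":0.9,"z":0,"wx":0,"wy":0,"wz":0}]'
python3 - <<'E'
from h import *
togo([.3855,-.2541,.0415],down(.1045-np.pi/2))
E
```

```text
t: 6.2
eef_pos: [0.484, -0.0978, 0.2018]
tool_rot: [-0.001, 0.998, 0.058, -0.001]
contact_force: [0.8, -1.5, -2.7]
gripper_width: 0.682
at [ 0.484  -0.0978  0.2018] t 6.2 shift [-3.8616  4.8071  5.3331] turn [-0.0226  0.0075  0.1017] q [ 0.4184  0.2416 -0.3956  1.9884  0.1118  0.9339 -1.4877]
```

```bash
python3 -m crank '[{"grip":0.3,"x":-0.8,"y":0.95,"z":0,"wx":0,"wy":0,"wz":0.1},{"grip":0.3,"x":-0.8,"y":0.95,"z":0,"wx":0,"wy":0,"wz":0},{"grip":0.3,"x":-0.8,"y":0.95,"z":0,"wx":0,"wy":0,"wz":0},{"grip":0.3,"x":-0.6,"y":0.8,"z":0.2,"wx":0,"wy":0,"wz":0},{"grip":0.3,"x":-0.3,"y":0.4,"z":0.6,"wx":0,"wy":0,"wz":0},{"grip":0.3,"x":0,"y":0,"z":0.9,"wx":0,"wy":0,"wz":0},{"grip":0.3,"x":0,"y":0,"z":0.9,"wx":0,"wy":0,"wz":0},{"grip":0.3,"x":0,"y":0,"z":0.6,"wx":0,"wy":0,"wz":0},{"grip":0.3,"x":0,"y":0,"z":0,"wx":0,"wy":0,"wz":0},{"grip":0.3,"x":0,"y":0,"z":0,"wx":0,"wy":0,"wz":0}]'
python3 - <<'E'
from h import *
togo([.3855,-.2541,.0415],down(.1045-np.pi/2))
im,d=shot("side","s2");t,_=shot("top","t2")
cv2.imwrite("pics/c2.png",np.hstack([cv2.resize(im[150:270,330:490],None,fx=2.5,fy=2.5),cv2.resize(t[260:380,340:500],None,fx=2.5,fy=2.5)])[:,:,::-1])
E
```

```text
t: 7.2
eef_pos: [0.3885, -0.2393, 0.109]
tool_rot: [0.001, 0.999, 0.047, 0.001]
contact_force: [-0.8, -0.2, -2.6]
gripper_width: 0.684
at [ 0.3885 -0.2393  0.109 ] t 7.2 shift [-0.1472  0.4763  2.251 ] turn [ 0.017  -0.0075 -0.0882] q [ 0.651   0.308  -0.2742  2.1596  0.1319  0.6873 -1.1898]
```

View pics/c2.png

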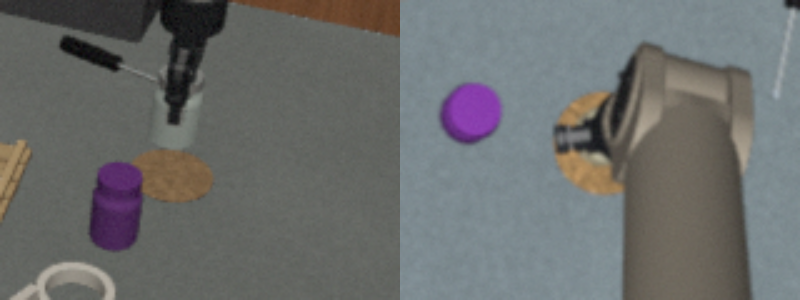

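Side crop: the jar hangs upright in the gripper above the mat (crop (175,175)), clear of the purple one at (115,205). I'll correct and lower it.

```bash
python3 -m crank '[{"grip":0.3,"x":-0.15,"y":0.48,"z":0.3,"wx":0,"wy":0,"wz":0},{"grip":0.3,"x":0,"y":0,"z":0.5,"wx":0,"wy":0,"wz":0},{"grip":0.3,"x":0,"y":0,"z":0.5,"wx":0,"wy":0,"wz":0},{"grip":0.3,"x":0,"y":0,"z":0.4,"wx":0,"wy":0,"wz":0},{"grip":0.3,"x":0,"y":0,"z":0.3,"wx":0,"wy":0,"wz":0},{"grip":0.3,"x":0,"y":0,"z":0.1,"wx":0,"wy":0,"wz":0},{"grip":0.3,"x":0,"y":0,"z":0,"wx":0,"wy":0,"wz":0},{"grip":0.3,"x":0,"y":0,"z":0,"wx":0,"wy":0,"wz":0},{"grip":0.3,"x":0,"y":0,"z":0,"wx":0,"wy":0,"wz":0},{"grip":0.3,"x":0,"y":0,"z":0,"wx":0,"wy":0,"wz":0}]'
python3 - <<'E'
from h import *
togo([.3855,-.2541,.0415],down(.1045-np.pi/2))
E
```

```text
t: 8.3
eef_pos: [0.3898, -0.2618, 0.0483]
tool_rot: [0.006, 0.999, 0.046, 0.006]
contact_force: [-0.5, -0.5, -2.5]
gripper_width: 0.684
at [ 0.3898 -0.2618  0.0483] t 8.3 shift [-0.1212 -0.2726  0.2212] turn [ 0.0968 -0.0929 -0.0989] q [ 0.6492  0.4277 -0.2308  2.1774  0.1942  0.5393 -1.2052]
```

Lower the last ~7 mm until there is contact, then open.

```bash
python3 -m crank '[{"grip":0.3,"x":-0.12,"y":-0.25,"z":0,"wx":0.09,"wy":-0.09,"wz":0},{"grip":0.3,"x":0,"y":0,"z":0.1,"wx":0,"wy":0,"wz":0},{"grip":0.3,"x":0,"y":0,"z":0.1,"wx":0,"wy":0,"wz":0},{"grip":0.3,"x":0,"y":0,"z":0.05,"wx":0,"wy":0,"wz":0},{"grip":0.3,"x":0,"y":0,"z":0.05,"wx":0,"wy":0,"wz":0},{"grip":0.3,"x":0,"y":0,"z":0,"wx":0,"wy":0,"wz":0},{"grip":0.3,"x":0,"y":0,"z":0,"wx":0,"wy":0,"wz":0},{"grip":0.3,"x":0,"y":0,"z":0,"wx":0,"wy":0,"wz":0},{"grip":0.3,"x":0,"y":0,"z":0,"wx":0,"wy":0,"wz":0},{"grip":0.3,"x":0,"y":0,"z":0,"wx":0,"wy":0,"wz":0}]'
python3 - <<'E'
from h import *
togo([.3855,-.2541,.0415],down(.1045-np.pi/2))
E
```

```text
t: 9.3
eef_pos: [0.3865, -0.2543, 0.0406]
tool_rot: [0.001, 0.999, 0.047, 0.001]
contact_force: [-1.0, 1.0, 1.3]
gripper_width: 0.685
at [ 0.3865 -0.2543  0.0406] t 9.3 shift [-0.0313 -0.011  -0.0288] turn [ 0.0137 -0.0101 -0.0948] q [ 0.6401  0.4398 -0.231   2.1857  0.1947  0.5329 -1.2153]
```

```bash
python3 -m crank '[{"grip":0.8,"x":0,"y":0,"z":0,"wx":0,"wy":0,"wz":0},{"grip":1,"x":0,"y":0,"z":0,"wx":0,"wy":0,"wz":0},{"grip":1,"x":0,"y":0,"z":0,"wx":0,"wy":0,"wz":0},{"grip":1,"x":0,"y":0,"z":0,"wx":0,"wy":0,"wz":0},{"grip":1,"x":0,"y":0,"z":-0.3,"wx":0,"wy":0,"wz":0},{"grip":1,"x":0,"y":0,"z":-0.6,"wx":0,"wy":0,"wz":0},{"grip":1,"x":0,"y":0,"z":-1,"wx":0,"wy":0,"wz":0},{"grip":1,"x":0,"y":0,"z":-1,"wx":0,"wy":0,"wz":0},{"grip":1,"x":0,"y":0,"z":-1,"wx":0,"wy":0,"wz":0},{"grip":1,"x":0,"y":0,"z":-1,"wx":0,"wy":0,"wz":0}]'
python3 - <<'E'
from h import *
# tile from t0: top edge centroid & face
T=np.load("pics/top0.npz");W=cloud("top",T["d"]);im=T["im"].astype(int)
m=np.zeros((480,640),bool);m[285:320,185:232]=1
w=m&(im.min(2)>150)&(W[...,2]>.19);v,u=np.nonzero(w)
r=cv2.minAreaRect(np.c_[u,v].astype(np.float32));print("rect",r)
e=cv2.boxPoints(r);E=np.array([onz("top",*q,.212) for q in e]);print(E,E.mean(0))
togo([.42,.272,.30],down(-.38))
S=np.load("pics/s1.npz");V=cloud("side",S["d"]);s=S["im"].astype(int)
m=np.zeros((480,640),bool);m[270:325,312:345]=1;m&=(V[...,2]>.07)&(V[...,2]<.2)
P=V[m];n=np.linalg.svd(P-P.mean(0),full_matrices=False)[2][2];print("face",m.sum(),P.mean(0),n)
E
```

```text
t: 10.3
eef_pos: [0.3842, -0.2526, 0.1923]
tool_rot: [-0.001, 0.999, 0.047, -0.002]
contact_force: [0.6, -0.3, 0.3]
gripper_width: 0.994
rect ((210.1215362548828, 301.19061279296875), (41.9835319519043, 4.587274551391602), 21.447736740112305)
[[0.4338 0.3199 0.212 ]
 [0.4438 0.316  0.212 ]
 [0.4069 0.2243 0.212 ]
 [0.397  0.2282 0.212 ]] [0.4204 0.2721 0.212 ]
at [ 0.3842 -0.2526  0.1923] t 10.3 shift [  2.8173 -17.3094  -3.5499] turn [-0.0401  0.0157 -9.1394] q [ 0.7073  0.1894 -0.2908  2.0732  0.0686  0.8927 -1.0986]
face 1178 [0.4204 0.2767 0.1393] [ 0.9262 -0.377   0.002 ]
```

```bash
python3 -m crank '[{"grip":1,"x":0.8,"y":-0.5,"z":-1,"wx":0,"wy":0,"wz":0},{"grip":1,"x":0.8,"y":-1,"z":-1,"wx":0,"wy":0,"wz":0},{"grip":1,"x":0.8,"y":-1,"z":-0.8,"wx":0,"wy":0,"wz":0},{"grip":1,"x":0.5,"y":-1,"z":-0.3,"wx":0,"wy":0,"wz":0},{"grip":1,"x":0,"y":-1,"z":0,"wx":0,"wy":0,"wz":0},{"grip":1,"x":0,"y":-1,"z":0,"wx":0,"wy":0,"wz":0},{"grip":1,"x":0,"y":-1,"z":0,"wx":0,"wy":0,"wz":0},{"grip":1,"x":0,"y":-1,"z":0,"wx":0,"wy":0,"wz":0},{"grip":1,"x":0,"y":-1,"z":0,"wx":0,"wy":0,"wz":0},{"grip":1,"x":0,"y":-1,"z":0,"wx":0,"wy":0,"wz":0}]'
python3 - <<'E'
from h import *
togo([.4215,.2717,.29],down(-.383))
T,d=shot("top","t3");S,_=shot("side","s3")
cv2.imwrite("pics/c3.png",np.hstack([cv2.resize(T[260:380,340:500],None,fx=2.5,fy=2.5),cv2.resize(S[150:270,330:490],None,fx=2.5,fy=2.5)])[:,:,::-1])
W=cloud("top",d);m=np.zeros((480,640),bool);m[290:345,395:450]=1;m&=abs(W[...,2]-.099)<.008;v,u=np.nonzero(m);print(m.sum(),onz("top",u.mean(),v.mean(),.099))
E
```

```text
t: 11.3
eef_pos: [0.4476, 0.0464, 0.3018]
tool_rot: [0.002, 0.999, 0.042, 0.006]
contact_force: [0.5, -0.7, 0.9]
gripper_width: 0.998
at [0.4476 0.0464 0.3018] t 11.3 shift [-0.2361 -7.5582  0.3506] turn [ 0.0962 -0.0644 -9.1905] q [ 0.3048  0.0617 -0.5681  1.9513  0.0451  1.1278 -1.7672]
322 [ 0.386 -0.252  0.099]
```

View pics/c3.png

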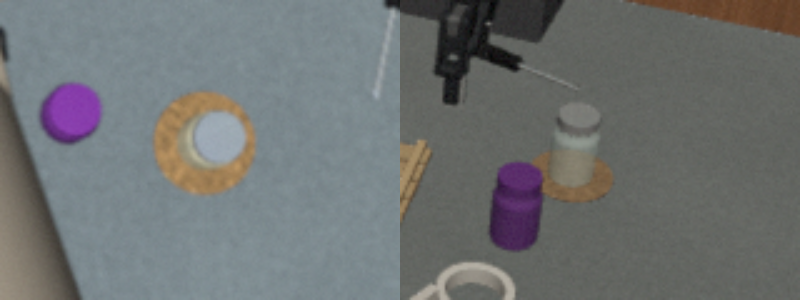

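The top crop has the jar cap centred on the mat, and the side crop shows it upright. It measures (0.386, -0.252) against the mat's (0.3855, -0.2541). On to the tile.

```bash
python3 -m crank '[{"grip":1,"x":0,"y":-1,"z":0,"wx":0,"wy":0,"wz":0},{"grip":1,"x":0,"y":-1,"z":0,"wx":0,"wy":0,"wz":0},{"grip":1,"x":0,"y":-1,"z":0,"wx":0,"wy":0,"wz":0},{"grip":1,"x":0,"y":-1,"z":0,"wx":0,"wy":0,"wz":0},{"grip":1,"x":0,"y":-1,"z":0,"wx":0,"wy":0,"wz":0},{"grip":1,"x":0,"y":-1,"z":0,"wx":0,"wy":0,"wz":0},{"grip":1,"x":0,"y":-0.5,"z":0,"wx":0,"wy":0,"wz":-0.5},{"grip":1,"x":0,"y":0,"z":0,"wx":0,"wy":0,"wz":-1},{"grip":1,"x":0,"y":0,"z":0,"wx":0,"wy":0,"wz":-1},{"grip":1,"x":0,"y":0,"z":0,"wx":0,"wy":0,"wz":-1}]'
python3 -m crank '[{"grip":1,"x":0,"y":0,"z":0,"wx":0,"wy":0,"wz":-1},{"grip":1,"x":0,"y":0,"z":0,"wx":0,"wy":0,"wz":-1},{"grip":1,"x":0,"y":0,"z":0,"wx":0,"wy":0,"wz":-1},{"grip":1,"x":0,"y":0,"z":0,"wx":0,"wy":0,"wz":-1},{"grip":1,"x":0,"y":0,"z":0,"wx":0,"wy":0,"wz":-1},{"grip":0.6,"x":0,"y":0,"z":0,"wx":0,"wy":0,"wz":-0.7},{"grip":0.6,"x":0,"y":0,"z":0,"wx":0,"wy":0,"wz":0},{"grip":0.6,"x":0,"y":0,"z":0,"wx":0,"wy":0,"wz":0},{"grip":0.6,"x":0,"y":0,"z":0,"wx":0,"wy":0,"wz":0},{"grip":0.6,"x":0,"y":0,"z":0,"wx":0,"wy":0,"wz":0}]'
python3 - <<'E'
from h import *
togo([.4215,.2717,.153],down(-.383))
E
```

```text
t: 12.4
eef_pos: [0.429, 0.2448, 0.3047]
tool_rot: [0.006, 0.965, 0.263, 0.007]
contact_force: [0.6, 0.2, -0.6]
gripper_width: 1.006
t: 13.4
eef_pos: [0.4318, 0.234, 0.3055]
tool_rot: [0.012, 0.81, 0.587, 0.001]
contact_force: [0.2, -0.2, -0.0]
gripper_width: 0.602
at [0.4318 0.234  0.3055] t 13.4 shift [ 1.1458 -0.8254  5.0554] turn [0.1788 0.0926 0.5527] q [ 0.15    0.1923 -0.884   1.8475  0.1869  1.1771 -1.1139]
```

```bash
python3 -m crank '[{"grip":0.6,"x":0.6,"y":-0.4,"z":0,"wx":0.18,"wy":0.09,"wz":0.5},{"grip":0.6,"x":0.55,"y":-0.42,"z":0,"wx":0,"wy":0,"wz":0},{"grip":0.6,"x":0,"y":0,"z":0.3,"wx":0,"wy":0,"wz":0},{"grip":0.6,"x":0,"y":0,"z":0.7,"wx":0,"wy":0,"wz":0},{"grip":0.6,"x":0,"y":0,"z":0.7,"wx":0,"wy":0,"wz":0},{"grip":0.6,"x":0,"y":0,"z":0.5,"wx":0,"wy":0,"wz":0},{"grip":0.6,"x":0,"y":0,"z":0,"wx":0,"wy":0,"wz":0},{"grip":0.6,"x":0,"y":0,"z":0,"wx":0,"wy":0,"wz":0},{"grip":0.6,"x":0,"y":0,"z":0,"wx":0,"wy":0,"wz":0},{"grip":0.6,"x":0,"y":0,"z":0,"wx":0,"wy":0,"wz":0}]'
python3 - <<'E'
from h import *
togo([.4215,.2717,.153],down(-.383))
im,d=shot("side","s4");t,_=shot("top","t4")
cv2.imwrite("pics/c4.png",np.hstack([cv2.resize(im[230:350,260:420],None,fx=2.5,fy=2.5),cv2.resize(t[240:360,150:310],None,fx=2.5,fy=2.5)])[:,:,::-1])
E
```

```text
t: 14.4
eef_pos: [0.422, 0.2721, 0.2363]
tool_rot: [0.001, 0.829, 0.559, -0.0]
contact_force: [0.1, 0.5, -0.7]
gripper_width: 0.599
at [0.422  0.2721 0.2363] t 14.4 shift [-0.0124 -0.0152  2.7771] turn [ 0.0143  0.0162 -0.0106] q [ 0.0408  0.2975 -0.8709  1.9107  0.2637  1.0524 -1.3254]
```

View pics/c4.png

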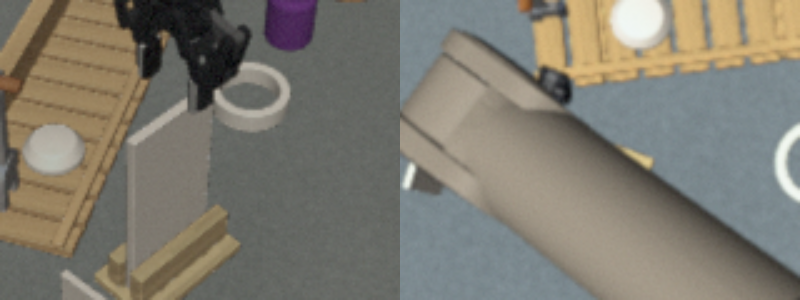

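Side crop: the fingers, at (148,60) and (200,90), straddle the tile's top edge. I'll descend and grip.

```bash
python3 -m crank '[{"grip":0.6,"x":0,"y":0,"z":0.4,"wx":0,"wy":0,"wz":0},{"grip":0.6,"x":0,"y":0,"z":0.6,"wx":0,"wy":0,"wz":0},{"grip":0.6,"x":0,"y":0,"z":0.6,"wx":0,"wy":0,"wz":0},{"grip":0.6,"x":0,"y":0,"z":0.5,"wx":0,"wy":0,"wz":0},{"grip":0.6,"x":0,"y":0,"z":0.35,"wx":0,"wy":0,"wz":0},{"grip":0.6,"x":0,"y":0,"z":0.1,"wx":0,"wy":0,"wz":0},{"grip":0.6,"x":0,"y":0,"z":0,"wx":0,"wy":0,"wz":0},{"grip":0.6,"x":0,"y":0,"z":0,"wx":0,"wy":0,"wz":0},{"grip":0.6,"x":0,"y":0,"z":0,"wx":0,"wy":0,"wz":0},{"grip":0.6,"x":0,"y":0,"z":0,"wx":0,"wy":0,"wz":0}]'
python3 - <<'E'
from h import *
togo([.4215,.2717,.153],down(-.383))
E
```

```text
t: 15.5
eef_pos: [0.4235, 0.2731, 0.1569]
tool_rot: [0.001, 0.829, 0.559, 0.002]
contact_force: [-0.2, -0.1, -0.3]
gripper_width: 0.598
at [0.4235 0.2731 0.1569] t 15.5 shift [-0.0683 -0.0433  0.1286] turn [ 0.0416 -0.0176 -0.012 ] q [-0.0245  0.4006 -0.8188  1.9931  0.3776  0.8987 -1.4275]
```

```bash
python3 -m crank '[{"grip":0.4,"x":-0.07,"y":-0.04,"z":0.1,"wx":0.04,"wy":0,"wz":0},{"grip":0.2,"x":0,"y":0,"z":0,"wx":0,"wy":0,"wz":0},{"grip":0,"x":0,"y":0,"z":0,"wx":0,"wy":0,"wz":0},{"grip":0,"x":0,"y":0,"z":0,"wx":0,"wy":0,"wz":0},{"grip":0,"x":0,"y":0,"z":0,"wx":0,"wy":0,"wz":0},{"grip":0,"x":0,"y":0,"z":0,"wx":0,"wy":0,"wz":0},{"grip":0,"x":0,"y":0,"z":0,"wx":0,"wy":0,"wz":0},{"grip":0,"x":0,"y":0,"z":0,"wx":0,"wy":0,"wz":0},{"grip":0,"x":0,"y":0,"z":0,"wx":0,"wy":0,"wz":0},{"grip":0,"x":0,"y":0,"z":0,"wx":0,"wy":0,"wz":0}]' 60
python3 - <<'E'
from h import *
togo([.4215,.2717,.153],down(-.383)); o=bot.get_obs();print(o["contact_force"],o["gripper_width"])
E
```

```text
t: 16.5
eef_pos: [0.4222, 0.2718, 0.1546]
tool_rot: [-0.0, 0.829, 0.559, 0.002]
contact_force: [-0.1, 1.1, 0.0]
gripper_width: 0.111
at [0.4222 0.2718 0.1546] t 16.5 shift [-0.0121 -0.0217  0.0542] turn [ 0.0126 -0.0312 -0.0151] q [-0.0207  0.4017 -0.8193  1.9984  0.3757  0.8923 -1.4249]
[-0.0744  1.1347  0.0373] 0.11135260643669063
```

Gripped at 9.5 mm. Lift straight up.

```bash
python3 -m crank '[{"grip":0,"x":0,"y":0,"z":-0.3,"wx":0,"wy":0,"wz":0},{"grip":0,"x":0,"y":0,"z":-0.6,"wx":0,"wy":0,"wz":0},{"grip":0,"x":0,"y":0,"z":-0.8,"wx":0,"wy":0,"wz":0},{"grip":0,"x":0,"y":0,"z":-0.8,"wx":0,"wy":0,"wz":0},{"grip":0,"x":0,"y":0,"z":-0.8,"wx":0,"wy":0,"wz":0},{"grip":0,"x":0,"y":0,"z":-0.8,"wx":0,"wy":0,"wz":0},{"grip":0,"x":0,"y":0,"z":-0.3,"wx":0,"wy":0,"wz":0},{"grip":0,"x":0,"y":0,"z":0,"wx":0,"wy":0,"wz":0},{"grip":0,"x":0,"y":0,"z":0,"wx":0,"wy":0,"wz":0},{"grip":0,"x":0,"y":0,"z":0,"wx":0,"wy":0,"wz":0}]'
cat >> h.py <<'E'
O=.597*EX+.0027*EY
def place(xb,yb,zb,th,L=.1426):
    u=np.sin(th)*EX+np.cos(th)*np.array([0,0,1]);n=np.cos(th)*EX-np.sin(th)*np.array([0,0,1])
    p=O+xb*EX+yb*EY+np.array([0,0,zb])+L*u; togo(p,np.c_[np.cross(n,-u),n,-u]); print(p)
E
python3 - <<'E'
from h import *
place(-.17,0,.12,0)
im,d=shot("side","s5")
V=cloud("side",d);m=np.zeros((480,640),bool);m[200:340,270:370]=1
s=im.astype(int);m&=(s.min(2)>110)&(np.ptp(s,axis=2)<45)&(V[...,2]>.13)&(abs(V[...,0]-.42)<.05)&(abs(V[...,1]-.27)<.07)
P=V[m];print(m.sum(),P.mean(0),P.min(0),P.max(0),np.linalg.svd(P-P.mean(0),full_matrices=False)[2][2])
E
```

```text
t: 17.5
eef_pos: [0.4175, 0.2668, 0.2877]
tool_rot: [0.0, 0.829, 0.56, -0.005]
contact_force: [0.4, -0.4, -4.3]
gripper_width: 0.109
at [0.4175 0.2668 0.2877] t 17.5 shift [-6.6945  2.9498  0.8777] turn [-0.0611  0.0601 -4.0637] q [ 0.0863  0.2346 -0.8956  1.8524  0.1976  1.1584 -1.2606]
[0.4244 0.0473 0.2626]
1568 [0.4183 0.2812 0.2444] [0.3938 0.2214 0.1449] [0.4407 0.3182 0.348 ] [-0.9208  0.39    0.0069]
```

```bash
python3 -m crank '[{"grip":0,"x":-0.5,"y":0.2,"z":0,"wx":-0.06,"wy":0.06,"wz":0},{"grip":0,"x":-0.9,"y":0.4,"z":0,"wx":0,"wy":0,"wz":0},{"grip":0,"x":-0.9,"y":0.4,"z":0,"wx":0,"wy":0,"wz":0},{"grip":0,"x":-0.9,"y":0.4,"z":0,"wx":0,"wy":0,"wz":0},{"grip":0,"x":-0.9,"y":0.4,"z":0,"wx":0,"wy":0,"wz":0},{"grip":0,"x":-0.9,"y":0.4,"z":0,"wx":0,"wy":0,"wz":0},{"grip":0,"x":-0.7,"y":0.3,"z":0,"wx":0,"wy":0,"wz":-0.3},{"grip":0,"x":-0.3,"y":0.1,"z":0,"wx":0,"wy":0,"wz":-0.7},{"grip":0,"x":0,"y":0,"z":0,"wx":0,"wy":0,"wz":-0.7},{"grip":0,"x":0,"y":0,"z":0,"wx":0,"wy":0,"wz":-0.7}]'
python3 - <<'E'
from h import *
place(-.03,0,.12,.35)
E
```

```text
t: 18.55
eef_pos: [0.4173, 0.0615, 0.2781]
tool_rot: [-0.005, 0.736, 0.677, -0.007]
contact_force: [0.4, -0.3, -4.7]
gripper_width: 0.108
at [0.4173 0.0615 0.2781] t 18.55 shift [0.7196 6.4719 0.6916] turn [ 2.764  -0.2537 -1.5433] q [ 0.477   0.068  -0.7858  2.0102  0.0506  1.101  -0.4134]
[0.6122 0.067  0.254 ]
```

```bash
python3 -m crank '[{"grip":0,"x":0,"y":0.4,"z":0,"wx":0,"wy":-0.1,"wz":-0.7},{"grip":0,"x":0,"y":0.8,"z":0,"wx":0,"wy":-0.1,"wz":-0.6},{"grip":0,"x":0,"y":0.9,"z":0,"wx":0.3,"wy":0,"wz":-0.2},{"grip":0,"x":0,"y":0.9,"z":0,"wx":0.5,"wy":0,"wz":0},{"grip":0,"x":0,"y":0.9,"z":0,"wx":0.5,"wy":0,"wz":0},{"grip":0,"x":0,"y":0.9,"z":0,"wx":0.5,"wy":0,"wz":0},{"grip":0,"x":0,"y":0.5,"z":0,"wx":0.5,"wy":0,"wz":0},{"grip":0,"x":0,"y":0,"z":0,"wx":0.3,"wy":0,"wz":0},{"grip":0,"x":0,"y":0,"z":0,"wx":0,"wy":0,"wz":0},{"grip":0,"x":0,"y":0,"z":0,"wx":0,"wy":0,"wz":0}]'
python3 - <<'E'
from h import *
place(-.02,0,.06,.35)
E
```

```text
t: 19.55
eef_pos: [0.5775, 0.0702, 0.2483]
tool_rot: [-0.109, 0.66, 0.73, -0.142]
contact_force: [0.4, 0.4, -4.6]
gripper_width: 0.108
at [0.5775 0.0702 0.2483] t 19.55 shift [-0.1763  2.0166  1.1864] turn [-0.0711  0.227  -0.0733] q [ 0.2347  0.6123 -0.7034  1.463   0.2903  1.5565 -0.3986]
[0.6222 0.0681 0.194 ]
```

```bash
python3 -m crank '[{"grip":0,"x":-0.18,"y":0.5,"z":0,"wx":-0.07,"wy":0.22,"wz":-0.07},{"grip":0,"x":0,"y":0.7,"z":0.2,"wx":0,"wy":0,"wz":0},{"grip":0,"x":0,"y":0.5,"z":0.5,"wx":0,"wy":0,"wz":0},{"grip":0,"x":0,"y":0.2,"z":0.4,"wx":0,"wy":0,"wz":0},{"grip":0,"x":0,"y":0,"z":0,"wx":0,"wy":0,"wz":0},{"grip":0,"x":0,"y":0,"z":0,"wx":0,"wy":0,"wz":0},{"grip":0,"x":0,"y":0,"z":0,"wx":0,"wy":0,"wz":0},{"grip":0,"x":0,"y":0,"z":0,"wx":0,"wy":0,"wz":0},{"grip":0,"x":0,"y":0,"z":0,"wx":0,"wy":0,"wz":0},{"grip":0,"x":0,"y":0,"z":0,"wx":0,"wy":0,"wz":0}]'
python3 - <<'E'
from h import *
place(-.006,0,.034,.35)
t,d=shot("top","t6");im,d=shot("side","s6")
cv2.imwrite("pics/c6.png",np.hstack([cv2.resize(im[160:310,220:370],None,fx=2.6,fy=2.6),cv2.resize(t[170:320,230:380],None,fx=2.6,fy=2.6)])[:,:,::-1])
E
```

```text
t: 20.55
eef_pos: [0.6214, 0.0665, 0.1971]
tool_rot: [-0.114, 0.659, 0.732, -0.127]
contact_force: [-0.1, -0.0, -4.4]
gripper_width: 0.108
at [0.6214 0.0665 0.1971] t 20.55 shift [0.0494 0.7966 0.7483] turn [ 0.0604 -0.0024 -0.0026] q [ 0.2234  0.7147 -0.68    1.404   0.3276  1.5015 -0.3753]
[0.6361 0.0696 0.168 ]
```

View pics/c6.png

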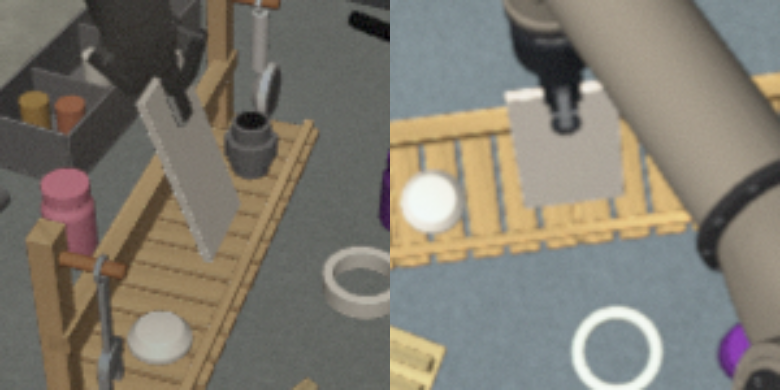

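The tile is held leaning over the deck's middle, behind the front strip and square to the rail. In the top crop the bottom edge is at (570,200) and the strip at (560,245). I'll lower it slowly.

```bash
python3 -m crank '[{"grip":0,"x":0.05,"y":0.3,"z":0.2,"wx":0.06,"wy":0,"wz":0},{"grip":0,"x":0,"y":0.25,"z":0.3,"wx":0,"wy":0,"wz":0},{"grip":0,"x":0,"y":0.15,"z":0.2,"wx":0,"wy":0,"wz":0},{"grip":0,"x":0,"y":0,"z":0,"wx":0,"wy":0,"wz":0},{"grip":0,"x":0,"y":0,"z":0,"wx":0,"wy":0,"wz":0},{"grip":0,"x":0,"y":0,"z":0,"wx":0,"wy":0,"wz":0},{"grip":0,"x":0,"y":0,"z":0,"wx":0,"wy":0,"wz":0},{"grip":0,"x":0,"y":0,"z":0,"wx":0,"wy":0,"wz":0},{"grip":0,"x":0,"y":0,"z":0,"wx":0,"wy":0,"wz":0},{"grip":0,"x":0,"y":0,"z":0,"wx":0,"wy":0,"wz":0}]'
python3 - <<'E'
from h import *
place(-.006,0,.0317,.35); print(bot.get_obs()["contact_force"])
E
```

```text
t: 21.65
eef_pos: [0.6349, 0.0697, 0.1674]
tool_rot: [-0.117, 0.659, 0.732, -0.13]
contact_force: [0.0, -0.2, -3.9]
gripper_width: 0.107
at [0.6349 0.0697 0.1674] t 21.65 shift [-0.0074  0.056   0.0404] turn [-0.0079 -0.0025 -0.0022] q [ 0.2042  0.7669 -0.6655  1.3814  0.3469  1.4828 -0.3795]
[0.6361 0.0696 0.1657]
[ 0.0248 -0.1944 -3.8716]
```

```bash
python3 -m crank '[{"grip":0,"x":0,"y":0.02,"z":0.05,"wx":0,"wy":0,"wz":0},{"grip":0,"x":0,"y":0.02,"z":0.05,"wx":0,"wy":0,"wz":0},{"grip":0,"x":0,"y":0.02,"z":0.05,"wx":0,"wy":0,"wz":0},{"grip":0,"x":0,"y":0,"z":0,"wx":0,"wy":0,"wz":0},{"grip":0,"x":0,"y":0,"z":0,"wx":0,"wy":0,"wz":0},{"grip":0,"x":0,"y":0,"z":0,"wx":0,"wy":0,"wz":0},{"grip":0,"x":0,"y":0,"z":0,"wx":0,"wy":0,"wz":0},{"grip":0,"x":0,"y":0,"z":0,"wx":0,"wy":0,"wz":0},{"grip":0,"x":0,"y":0,"z":0,"wx":0,"wy":0,"wz":0},{"grip":0,"x":0,"y":0,"z":0,"wx":0,"wy":0,"wz":0}]'
```

```text
t: 22.65
eef_pos: [0.6359, 0.0699, 0.1658]
tool_rot: [-0.116, 0.659, 0.732, -0.129]
contact_force: [-0.7, -0.3, 0.1]
gripper_width: 0.107
```

The deck now carries the weight. Ease back toward the rail.

```bash
python3 -m crank '[{"grip":0,"x":0,"y":0.06,"z":-0.02,"wx":0,"wy":0,"wz":0},{"grip":0,"x":0,"y":0.06,"z":-0.02,"wx":0,"wy":0,"wz":0},{"grip":0,"x":0,"y":0.05,"z":-0.02,"wx":0,"wy":0,"wz":0},{"grip":0,"x":0,"y":0,"z":0,"wx":0,"wy":0,"wz":0},{"grip":0,"x":0,"y":0,"z":0,"wx":0,"wy":0,"wz":0},{"grip":0,"x":0,"y":0,"z":0,"wx":0,"wy":0,"wz":0},{"grip":0,"x":0,"y":0,"z":0,"wx":0,"wy":0,"wz":0},{"grip":0,"x":0,"y":0,"z":0,"wx":0,"wy":0,"wz":0},{"grip":0,"x":0,"y":0,"z":0,"wx":0,"wy":0,"wz":0},{"grip":0,"x":0,"y":0,"z":0,"wx":0,"wy":0,"wz":0}]'
```

```text
t: 23.65
eef_pos: [0.6399, 0.0705, 0.1655]
tool_rot: [-0.118, 0.659, 0.732, -0.131]
contact_force: [-1.5, -0.2, -1.1]
gripper_width: 0.11
```

```bash
python3 - <<'E'
from h import *
place(-.0012,0,.0317,.35); o=bot.get_obs();print(o["contact_force"],o["torque"])
im,d=shot("side","s7");V=cloud("side",d)
# rail front edge & tile gap: points
s=im.astype(int);m=np.zeros((480,640),bool);m[185:262,270:320]=1
m&=(s.min(2)>95)&(np.ptp(s,axis=2)<35)
Q=(V-O);rx=Q@EX;ry=Q@EY;m&=(abs(ry)<.07)&(V[...,2]>.04)&(V[...,2]<.2)&(rx>-.04)&(rx<.1)
P=np.c_[rx[m],ry[m],V[...,2][m]];n=np.linalg.svd(P-P.mean(0),full_matrices=False)[2][2];print(m.sum(),P.mean(0),n,"tilt",np.arctan2(abs(n[2]),abs(n[0])))
r=(abs(V[...,2]-.125)<.004)&(abs(ry-.12)<.05);print("rail x",np.percentile(rx[r],[2,10,50,90]))
E
```

```text
at [0.6399 0.0705 0.1655] t 23.65 shift [-0.0195  0.027  -0.0166] turn [-0.029  -0.0008  0.0009] q [ 0.1984  0.7775 -0.6625  1.3658  0.3496  1.4899 -0.378 ]
[0.6409 0.0701 0.1657]
[-1.5261 -0.1615 -1.0993] [-0.0043  0.1383  0.0226]
1099 [0.0245 0.0117 0.1185] [-0.9379  0.0244  0.3461] tilt 0.3535456784680933
rail x [0.0428 0.0431 0.0444 0.0598]
```

```bash
python3 -m crank '[{"grip":0,"x":0,"y":0.06,"z":0,"wx":0,"wy":0,"wz":0},{"grip":0,"x":0,"y":0.06,"z":0,"wx":0,"wy":0,"wz":0},{"grip":0,"x":0,"y":0.05,"z":0,"wx":0,"wy":0,"wz":0},{"grip":0,"x":0,"y":0,"z":0,"wx":0,"wy":0,"wz":0},{"grip":0,"x":0,"y":0,"z":0,"wx":0,"wy":0,"wz":0},{"grip":0,"x":0,"y":0,"z":0,"wx":0,"wy":0,"wz":0},{"grip":0,"x":0,"y":0,"z":0,"wx":0,"wy":0,"wz":0},{"grip":0,"x":0,"y":0,"z":0,"wx":0,"wy":0,"wz":0},{"grip":0,"x":0,"y":0,"z":0,"wx":0,"wy":0,"wz":0},{"grip":0,"x":0,"y":0,"z":0,"wx":0,"wy":0,"wz":0}]'
```

```text
t: 24.7
eef_pos: [0.6426, 0.0711, 0.1649]
tool_rot: [-0.12, 0.658, 0.732, -0.133]
contact_force: [-3.3, -0.8, 3.1]
gripper_width: 0.109
```

```bash
python3 -m crank '[{"grip":0,"x":0,"y":0.06,"z":-0.03,"wx":0,"wy":0,"wz":0},{"grip":0,"x":0,"y":0.06,"z":-0.03,"wx":0,"wy":0,"wz":0},{"grip":0,"x":0,"y":0.05,"z":-0.02,"wx":0,"wy":0,"wz":0},{"grip":0,"x":0,"y":0,"z":0,"wx":0,"wy":0,"wz":0},{"grip":0,"x":0,"y":0,"z":0,"wx":0,"wy":0,"wz":0},{"grip":0,"x":0,"y":0,"z":0,"wx":0,"wy":0,"wz":0},{"grip":0,"x":0,"y":0,"z":0,"wx":0,"wy":0,"wz":0},{"grip":0,"x":0,"y":0,"z":0,"wx":0,"wy":0,"wz":0},{"grip":0,"x":0,"y":0,"z":0,"wx":0,"wy":0,"wz":0},{"grip":0,"x":0,"y":0,"z":0,"wx":0,"wy":0,"wz":0}]'
```

```text
t: 25.7
eef_pos: [0.6457, 0.0715, 0.1648]
tool_rot: [-0.122, 0.657, 0.731, -0.136]
contact_force: [-5.4, -1.7, 2.2]
gripper_width: 0.111
```

Contact with the rail is showing: -5.4 N, rising over the last 3 mm. Open partway, pause, then withdraw along the tool axis.

```bash
python3 -m crank '[{"grip":0.15,"x":0,"y":0,"z":0,"wx":0,"wy":0,"wz":0},{"grip":0.2,"x":0,"y":0,"z":0,"wx":0,"wy":0,"wz":0},{"grip":0.25,"x":0,"y":0,"z":0,"wx":0,"wy":0,"wz":0},{"grip":0.3,"x":0,"y":0,"z":0,"wx":0,"wy":0,"wz":0},{"grip":0.35,"x":0,"y":0,"z":0,"wx":0,"wy":0,"wz":0},{"grip":0.4,"x":0,"y":0,"z":0,"wx":0,"wy":0,"wz":0},{"grip":0.4,"x":0,"y":0,"z":0,"wx":0,"wy":0,"wz":0},{"grip":0.4,"x":0,"y":0,"z":0,"wx":0,"wy":0,"wz":0},{"grip":0.4,"x":0,"y":0,"z":0,"wx":0,"wy":0,"wz":0},{"grip":0.4,"x":0,"y":0,"z":0,"wx":0,"wy":0,"wz":0}]'
cat > m.py <<'E'
from h import *
import sys
f=sys.argv[1];im,d=shot("side","s"+f);t,_=shot("top","t"+f);V=cloud("side",d);s=im.astype(int)
m=np.zeros((480,640),bool);m[185:262,265:320]=1
m&=(s.min(2)>95)&(np.ptp(s,axis=2)<35)
Q=(V-O);rx=Q@EX;ry=Q@EY;m&=(abs(ry)<.07)&(V[...,2]>.04)&(V[...,2]<.23)&(rx>-.04)&(rx<.1)
P=np.c_[rx[m],ry[m],V[...,2][m]]
for _ in range(3):
    c=np.median(P,0);n=np.linalg.svd(P-P.mean(0),full_matrices=False)[2][2];k=abs((P-P.mean(0))@n)<.005;P=P[k]
n*=np.sign(n[0]);c=P.mean(0);print(len(P),c,n,"tilt",np.arctan2(-n[2],n[0]),"yaw",n[1]/n[0],"front face x at z=.03:",c[0]+n[2]/n[0]*(c[2]-.03),"back at z=.13:",c[0]+n[2]/n[0]*(c[2]-.13)+.01/n[0], "y range",P[:,1].min(),P[:,1].max())
cv2.imwrite(f"pics/c{f}.png",np.hstack([cv2.resize(im[160:310,220:370],None,fx=2.6,fy=2.6),cv2.resize(t[170:320,230:380],None,fx=2.6,fy=2.6)])[:,:,::-1])
o=bot.get_obs();M=R.from_quat(o["tool_rot"],scalar_first=True).as_matrix();print(o["contact_force"],"tool tilt",np.arcsin(-M[:,2]@EX),o["gripper_width"])
E
python3 m.py 8
```

```text
t: 26.7
eef_pos: [0.6507, 0.072, 0.1644]
tool_rot: [-0.118, 0.658, 0.732, -0.131]
contact_force: [-0.4, -0.1, -0.4]
gripper_width: 0.396
1160 [0.0322 0.0128 0.1258] [ 0.933  -0.0078 -0.3597] tilt 0.3679727083530468 yaw -0.008312709959651042 front face x at z=.03: -0.004686549414843068 back at z=.13: 0.04458448603164168 y range -0.04788229721554224 0.05625665509850355
[ 0.1479 -0.0306 -0.4728] tool tilt 0.35522725360407137 0.40010367668059726
```

View pics/c8.png

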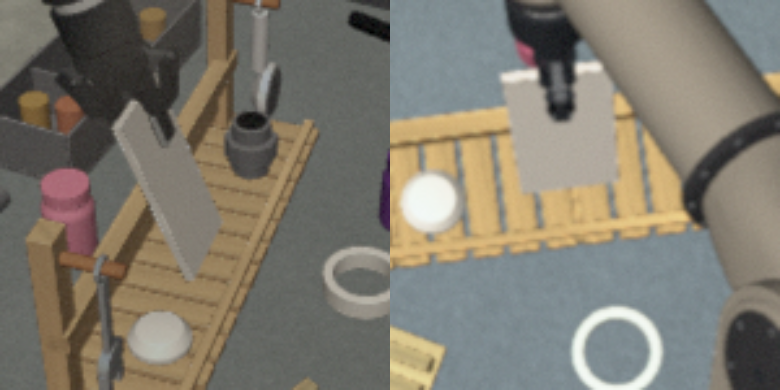

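The tile leans on the rail, released: tilt 0.368, and its back plane is at 44.6 mm at rail height against a measured rail front of 43–44 mm. The fingers are open on either side of it. Withdraw along the tool axis.

```bash
python3 -m crank '[{"grip":0.4,"x":0,"y":0,"z":-0.3,"wx":0,"wy":0,"wz":0},{"grip":0.4,"x":0,"y":0,"z":-0.5,"wx":0,"wy":0,"wz":0},{"grip":0.4,"x":0,"y":0,"z":-0.6,"wx":0,"wy":0,"wz":0},{"grip":0.4,"x":0,"y":0,"z":-0.7,"wx":0,"wy":0,"wz":0},{"grip":0.4,"x":0,"y":0,"z":-0.8,"wx":0,"wy":0,"wz":0},{"grip":0.4,"x":0,"y":0,"z":-0.8,"wx":0,"wy":0,"wz":0},{"grip":0.4,"x":0,"y":0,"z":-0.8,"wx":0,"wy":0,"wz":0},{"grip":0.4,"x":0,"y":0,"z":0,"wx":0,"wy":0,"wz":0},{"grip":0.4,"x":0,"y":0,"z":0,"wx":0,"wy":0,"wz":0},{"grip":0.4,"x":0,"y":0,"z":0,"wx":0,"wy":0,"wz":0}]'
python3 m.py 9
python3 - <<'E'
from h import *
a=np.load("pics/side0.npz")["im"];b=np.load("pics/s9.npz")["im"]
cv2.imwrite("pics/c10.png",b[100:480,40:640,::-1])
E
```

```text
t: 27.8
eef_pos: [0.7015, 0.0782, 0.305]
tool_rot: [-0.117, 0.659, 0.732, -0.128]
contact_force: [-0.2, -0.2, 0.3]
gripper_width: 0.4
1388 [0.0368 0.0075 0.1374] [ 0.9321 -0.0049 -0.3622] tilt 0.37064465767988 yaw -0.005284456439392775 front face x at z=.03: -0.004984065153918013 back at z=.13: 0.04460509485738525 y range -0.049658236691802735 0.05474336600573725
[-0.03    0.6505 -0.245 ] tool tilt 0.35002579677962337 0.39961672741702003
```

View pics/c10.png

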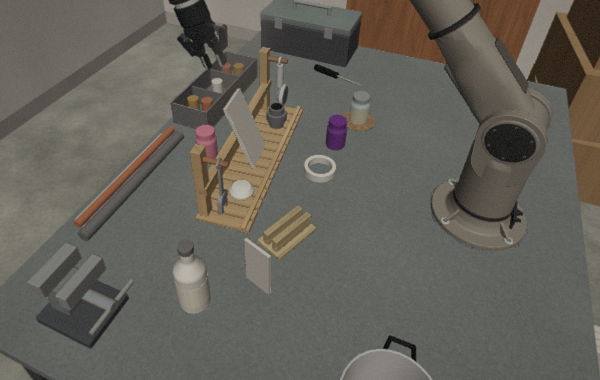

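The tile leans at rest on the rack at (243,125), the jar stands on the mat at (359,108), and everything else is where it started. The gripper is clear. Handing in.

```bash
python3 -c "
from station import bot
print(bot.hand_in())"
```

```text
the job is handed in; nothing more can be done
None
```

The jar stands on the cork mat and the white tile leans against the back rail in the middle of the rack. I handed the job in at about 28 s of the 61 s limit. The hand-in gives no verdict, so this rests on my own checks.

- **Jar:** After release it stood upright, about 2 mm from the mat's centre in the top view. It was still upright in the last picture.
- **Tile:** After I withdrew the gripper, it was tipped back 0.37 rad and parallel to the rail within about 0.01 rad. It was within about 5 mm of the rack's middle, with its lower edge behind the front strip.
- **Rail contact:** I could not measure this after release. The back face came out at 44.6 mm at rail height. The rail's front face came out at 43–44 mm, though the description gives 40 mm, so my rack origin is a few mm off. The tilt held steady after release (0.368, then 0.371 rad), which fits a tile resting on the rail.
- **Other things:** I compared these with the start only by eye in the last picture. None of them looked moved.

My first jar grip closed about 15 mm too high and 8–11 mm off centre. I reopened, corrected and gripped again before lifting. No check failed.

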